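# Pin the cover plate to the sloping rest

## Task

Take the stack pin from its wooden block, put it through the hole of the cover plate on the sloping rest, and push it on through the hole of the index bar hidden beneath until the pin's shoulder sits fully down on the cover; then let go. The bar's hole is somewhere along the line of the ledge and out of sight, so slide the cover along the ledge with the pin's tip in its hole and feel for it. The cover must end flat on the rest and against the ledge; leave the other things where they lie.

Things in the scene. Friction and masses are not known exactly. Their poses are not given: they have to be found in the camera images.
- rest: Sloping work rest of grey steel, screwed down, 140 mm wide, about 130 mm deep. Origin at the middle of its foot's underside; x points horizontally uphill (away from the ledge), y along the ledge, z up. Its face rises towards +x at 30 degrees, so the face normal, along which the holes run, leans 30 degrees from vertical towards -x. A ledge bar runs along the lower edge.
- rest_seat (a point): Point in the plane of the rest's face that carries the cover, at the middle of the possible range of the hidden hole (see pocket). x points uphill in the face, y along the ledge, z is the face normal. The ledge's inner face is at x = -42 mm and stands 12 mm above the face.
- pocket (a point): Same axes as rest_seat, 1 mm below it: at the top of a fixed steel index bar, 64 mm long, 13 mm thick, in a pocket wholly hidden under the cover. The bar has a round 11.6 mm through hole at x = 0 and somewhere from y = -10 to +10 mm, different every time: it cannot be seen or known beforehand and must be felt for. Below the bar is empty space for the pin.
- cover: Loose aluminium plate, 84 mm up the slope by 100 mm along the ledge by 14 mm thick, 0.3 kg, lying on the rest's face, its lower edge against the ledge. Origin at the middle of its underside; x uphill, y along the ledge, z its normal. A round 11.6 mm hole goes through its middle. It can be slid along the ledge by a pin in its hole; on the ledge its hole stays on the line of the bar's hole.
- cover_hole (a point): Centre of the upper mouth of the hole in the cover plate, 14 mm above its underside; axes as the cover's.
- pin: Steel stack pin, 0.09 kg. Origin in the middle of its shoulder's underside, z along the pin towards the head. Below: a round 10 mm shank, 45 mm long, whose last 6 mm taper to 4 mm. Above: a round 19 mm shoulder 3 mm high, then a dark block head 16 mm (along its x) by 22 mm (along its y) that ends 31 mm above the origin. It starts upright in the wooden block.
- pin_tip (a point): The end of the pin's shank, 45 mm below the shoulder; axes as the pin's.
- pin_block: Wooden block 64 x 64 x 50 mm, fixed to the table, with a 12 mm hole through its middle in which the pin hangs by its shoulder. Origin at the middle of its underside.
- mould_half: White-grey mould half, 65 x 65 x 24 mm, loose bystander. Origin under its middle.
- caliper: Steel vernier caliper, 48 x 170 x 13 mm, lying flat, loose bystander. Origin under its middle.
- eraser: White eraser 30 x 36 x 12 mm, loose bystander. Origin under its middle.
Mind the look-alikes: they are no part of the job. There is more than one size of the pin; the one meant has the size given above.

How it is judged:
On the way, in this order (a step that is already met when the one before it is completed fails the run):
1. the pin is out of the wooden block (height (world z) of pin_tip above 0.055 m), for 0.1 s.
2. the pin's tip is in the cover's hole, along its axis (z of pin_tip in the frame of cover_hole between -0.03 and -0.007 m and x of pin_tip in the frame of cover_hole between -0.004 and 0.004 m and y of pin_tip in the frame of cover_hole between -0.004 and 0.004 m and angle between the z axis of pin and the z axis of cover, either way round below 0.25 rad), for 0.05 s.
At the end, for the whole second after the job is handed in: Pin shoulder within 4 mm of the mouth of the cover's hole, tip 25 mm or more below the rest's face, axis within 0.12 rad of the face normal; cover within 4 mm of face and ledge and 0.07 rad of flat; pin and cover at rest (distance between pin and cover_hole below 0.004 m and z of pin_tip in the frame of rest_seat below -0.025 m and angle between the z axis of pin and the z axis of rest_seat, either way round below 0.12 rad and x of cover in the frame of rest_seat between -0.004 and 0.004 m and z of cover in the frame of rest_seat below 0.004 m and angle between the z axis of cover and the z axis of rest_seat, either way round below 0.07 rad and linear speed of each of pin, cover below 0.01 m/s); the robot touches nothing.
It fails at once if the mould half is pushed more than 20 mm (distance of mould_half from where it was at the start of the episode above 0.02 m).
It fails at once if the caliper is pushed more than 20 mm (distance of caliper from where it was at the start of the episode above 0.02 m).
It fails at once if the eraser is pushed more than 20 mm (distance of eraser from where it was at the start of the episode above 0.02 m).
It also fails if it takes over 51 s, if anything falls off the work surface, if the arm or the gripper's body presses on something with over 40 N, if the wrist force passes 120 N, or if a joint passes its speed limit or range.

## Robot

A 6-joint arm with a two-finger parallel gripper is mounted at the origin on a cart in front of the work surface, level with it; the furniture and walls round the work are solid. World frame = base frame: x ahead of the robot, y to its left, z up, the work surface at z = 0. Lengths are in m, angles in rad, forces in N, time in s.
With the tool pointing down it reaches from about 0.25 to 0.775 m from the base axis. Payload 4 kg.
Tool frame: the origin (TCP) lies between the finger pads; the fingertips stand 22 mm ahead of it and the grasp point (between the pads) lies 3 mm ahead of it; z points along the fingers, y is the direction in which the jaws open and shut (so a half turn about z gives the same grasp; the last joint's range is limited). The gripper opens to 94 mm and grips with 3 to 60 N. Pads are 16 mm wide; open, the fingers measure 119 mm over their backs; the gripper's body (75 mm by 177 mm) begins 78 mm behind the grasp point.
Start: joints at [-1.372, 0.087, 1.371, -0, 1.684, -0.103], TCP at [0.163, -0.525, 0.228] pointing down, gripper open.
Joint ranges: [-3.1, 3.1], [-0.76, 2.03], [0.27, 2.55], [-1.08, 4.22], [0.17, 2.65], [-2.57, 2.57]. Speed limits (rad/s): [2.79, 2.79, 3.14, 3.14, 3.14, 3.14].

## Interface

Orientations are given as a rotation vector (axis times angle).
In Python, from rig import * gives the robot as it stands. The module is installed in compiled form; this text tells all that it offers.
- The arm moves only by the tool arm_command, never from a script. Its argument "increments" is text: rows parted by semicolons, each of 6 numbers parted by spaces: the shift along the world's x, y, z each as a share of 600 mm, from -1 to 1, then the turn, a rotation vector about the world's x, y, z each as a share of pi/2 rad, from -1 to 1. In form: tx ty tz rx ry rz; .... A call has 1 to 5 rows; each row shifts and turns the commanded pose from where the row before left it; what a row does not reach is not made up. A row lasts 1/12 s, in which the tool goes at most 41.7 mm and 7.16 degrees, less where a joint would pass 70% of its speed; a pose out of reach is approached as far as the arm can. A call with a number of a shift or a turn outside -1 to 1 is refused whole. A call with a gripper value outside its range is refused whole. "claw" is the opening in per cent of the stroke, from 0 (shut) to 100 (fully open), set as the call begins (left out, the last holds). The fingers move at their own pace and stop on an object; "force" is the grip in N (left out, the last holds). Time passes only in rows, so rows that do not move let the fingers close. It gives the time, the measured TCP pose, the force and the opening at its end, in the units of the state.
- state(): the state, without advancing time (a new reading comes with each control period).
- read_camera(name): name is "scene" or "top" or "wrist"; returns a dict with "img" (420x560x3 uint8, red, green, blue), "vfov" (degrees; the focal length in pixels is half the picture's height over the tangent of half this angle, whatever the lens; pixels are square), "cx", "cy" (the principal point, pixels), "k1" (the pictures are not rectified: a ray, as slopes to the right and down, at radius r is drawn at 1 + k1 r^2 times it, then the intrinsics apply), "world_from_camera" (4x4, takes a point from camera to world coordinates). Camera axes: x right, y up, looking along -z (the intrinsics and any distortion apply to the point x, -y, -z); pixel columns grow to the right and rows downward; lengths in m; the calibration is good to about 2 mm. A picture is of the moment at which its call begins. There is no depth.
- finish_job(): hands the job in, once; it reports no verdict.
The state is a dict: "t": time; "joint_positions": joint angles; "qd": joint speeds; "effort": joint torques, N m; "tool_pos": TCP position; "orientation": TCP orientation; "wrist_force": force on the tool from outside, world axes, zero at the start; "ft_torque": the same for the moment, N m; "width": opening from 0.0 (shut) to 1.0 (fully open).
Only numpy, scipy, OpenCV 4.12 (cv2) and the standard library are available. Lean on these libraries where they do the work, as an engineer would, in place of code of your own. Each camera call takes 0.05 s, during which the arm holds its last target.

## Working session

There is one attempt and no reset: what is moved stays moved. The work goes in short steps, Python scripts to look and compute and a tool call to move; the robot and the scene stay as the last step left them, time stands still between calls to the robot, and variables do not carry over. Pictures are saved under pics/ and viewed, and the job is handed in when it is done.

Besides the shell and the picture viewer there is one more tool, called after "Emit:" by a JSON object that holds its "op" and its "data". arm_command: Moves the arm, as the interface text tells. Shift numbers are shares of 600 mm and turn numbers shares of pi/2 rad, none past 1 either way. Its arguments: {"type":"object","properties":{"increments":{"type":"string"},"claw":{"type":"number"},"force":{"type":"number"}},"required":["increments"]}

```bash
mkdir -p pics; python3 - <<'E'
from rig import *
import cv2,pickle
s=state();print(s)
d={}
for n in ["scene","top","wrist"]:
    c=read_camera(n);d[n]=c
    cv2.imwrite(f"pics/{n}0.png",c["img"][:,:,::-1])
    print(n,c["vfov"],c["cx"],c["cy"],c["k1"],c["world_from_camera"].round(4).tolist())
pickle.dump(d,open("c0.pkl","wb"))
E
```

```text
{'t': 0.0, 'joint_positions': array([-1.37210163e+00,  8.79124388e-02,  1.37223090e+00,  8.24540255e-06,
        1.68360729e+00, -1.03100994e-01]), 'qd': array([ 1.04549878e-03, -3.24590525e-04, -1.06568755e-03,  1.63767928e-05,
        1.30124235e-04, -1.50287719e-03]), 'effort': array([-2.35715379e-04, -3.40187824e+01, -3.02426183e+01,  7.16951396e-02,
        3.31080216e-02, -1.73124267e-04]), 'tool_pos': array([ 0.16337761, -0.52464938,  0.22633925]), 'orientation': array([-3.10376156e+00, -4.71939876e-01,  1.48998603e-04]), 'wrist_force': array([ 0.05826965, -0.08276625,  0.04203909]), 'ft_torque': array([-0.02468243, -0.04500909, -0.02655958]), 'width': 1.0035713629279441}
scene 57.72465336175738 279.98246022281273 204.99672669021652 0.0158795926814578 [[0.8, 0.3885, -0.4572, 0.0818], [-0.5999, 0.5051, -0.6205, -0.9993], [-0.0102, 0.7707, 0.6371, 0.599], [0.0, 0.0, 0.0, 1.0]]
top 42.75448526987218 274.4037488537855 213.1944094309651 -0.0009778673057280886 [[0.0359, 0.9682, -0.2477, 0.2821], [-0.9994, 0.0351, -0.0077, -0.4734], [0.0012, 0.2479, 0.9688, 0.9141], [0.0, 0.0, 0.0, 1.0]]
wrist 69.28554185386457 278.3454787497065 210.64880896451734 -0.029558489809304523 [[0.2984, 0.9278, 0.2239, 0.2281], [-0.9544, 0.2902, 0.0693, -0.5048], [-0.0007, -0.2344, 0.9721, 0.3841], [0.0, 0.0, 0.0, 1.0]]
```

View pics/scene0.png

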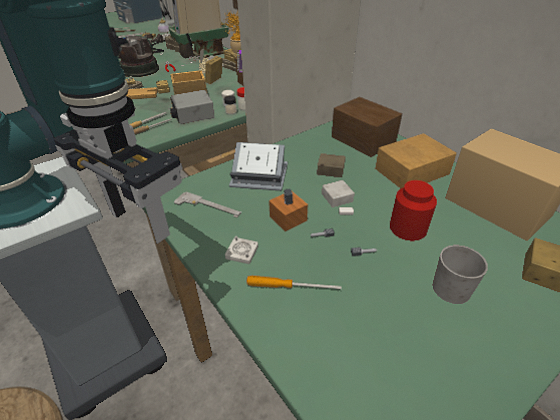

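View pics/top0.png

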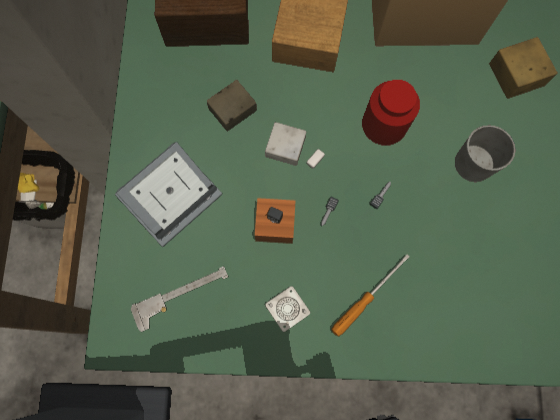

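View pics/wrist0.png

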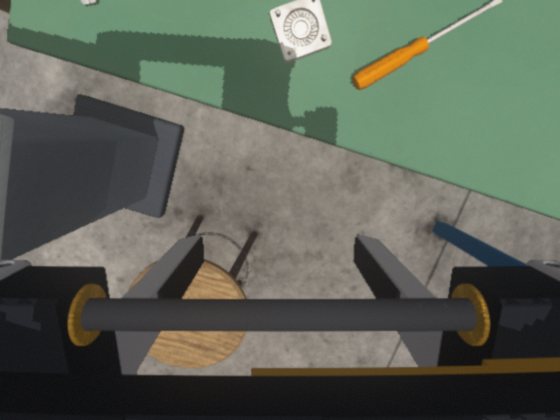

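The pin standing in the wooden block is at top (275,215) and scene (288,197). Two similar pins lie on the table at top (330,208) and (380,197). The task says the pin starts upright in the block, so the first one fits. I'll confirm that with enlarged crops.

```bash
python3 - <<'E'
import cv2,numpy as np
t=cv2.imread("pics/top0.png");s=cv2.imread("pics/scene0.png")
cv2.imwrite("pics/crop_pin.png",np.hstack([cv2.resize(t[170:250,240:400],None,fx=5,fy=5,interpolation=cv2.INTER_CUBIC)[:, :800]]))
cv2.imwrite("pics/crop_rest.png",cv2.resize(t[135:250,110:225],None,fx=5,fy=5,interpolation=cv2.INTER_CUBIC))
cv2.imwrite("pics/crop_scene.png",cv2.resize(s[130:240,220:360],None,fx=5,fy=5,interpolation=cv2.INTER_CUBIC))
E
```

```text
(no output)
```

View pics/crop_pin.png

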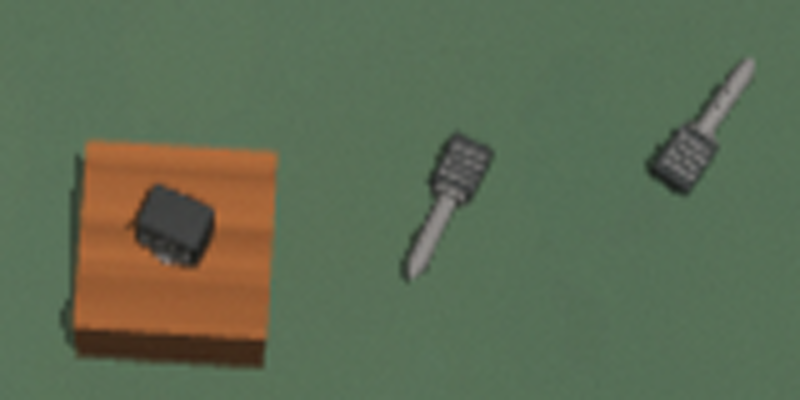

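View pics/crop_rest.png

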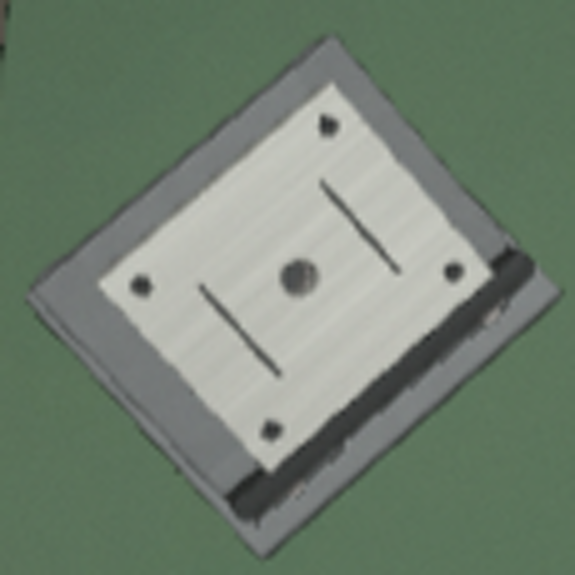

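View pics/crop_scene.png

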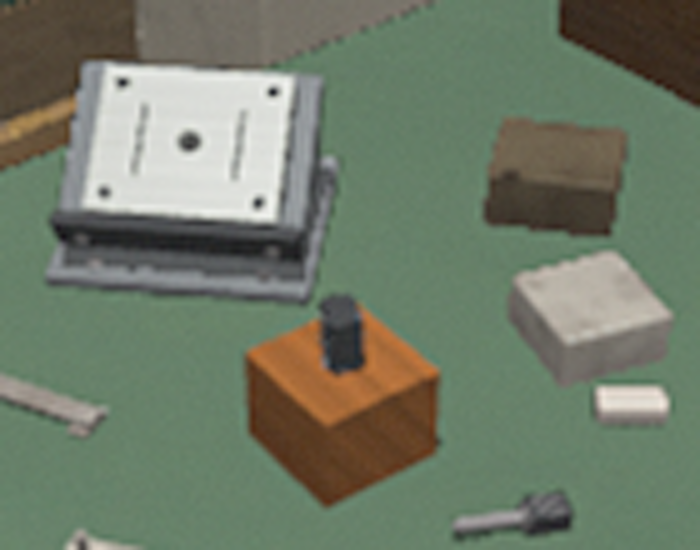

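The crops confirm it: the smooth dark block head with the light shoulder stands in the block, and the loose pins have knurled heads. The cover hole is at top (170,190) and scene (258,158). Next I'll measure positions.

```bash
cat > h.py <<'E'
import numpy as np,cv2
def K(c):
    f=c["img"].shape[0]/2/np.tan(np.radians(c["vfov"]/2)); return np.array([[f,0,c["cx"]],[0,f,c["cy"]],[0,0,1]])
def ray(c,p):
    q=cv2.undistortPoints(np.array([[p]],float),K(c),np.array([c["k1"],0,0,0,0.]))[0,0]
    M=c["world_from_camera"]; d=M[:3,:3]@np.array([q[0],-q[1],-1]); return M[:3,3],d/np.linalg.norm(d)
def onz(c,p,z):
    o,d=ray(c,p); return o+d*(z-o[2])/d[2]
def onplane(c,p,p0,n):
    o,d=ray(c,p); return o+d*np.dot(p0-o,n)/np.dot(d,n)
def tri(rs):
    A=sum(np.eye(3)-np.outer(d,d) for o,d in rs);b=sum((np.eye(3)-np.outer(d,d))@o for o,d in rs)
    x=np.linalg.solve(A,b);return x,[np.linalg.norm((np.eye(3)-np.outer(d,d))@(x-o)) for o,d in rs]
def proj(c,X):
    M=np.linalg.inv(c["world_from_camera"]);x=M[:3,:3]@X+M[:3,3];u=np.array([x[0],-x[1]])/-x[2]
    u=u*(1+c["k1"]*(u@u));return (K(c)@np.array([*u,1]))[:2]
E
python3 - <<'E'
from h import *
import pickle
d=pickle.load(open("c0.pkl","rb"));T,S=d["top"],d["scene"]
tp=lambda x,y:(x/5+240-.4,y/5+170-.4); tr=lambda x,y:(x/5+110-.4,y/5+135-.4); sc=lambda x,y:(x/5+220-.4,y/5+130-.4)
print("block");B=[onz(T,tp(*p),.05) for p in [(88,142),(277,152),(265,338),(75,330)]]
print(np.round(B,4),np.mean(B,0).round(4))
print("block scene");B=[onz(S,sc(*p),.05) for p in [(365,303),(438,374),(328,427),(248,355)]]
print(np.round(B,4),np.mean(B,0).round(4))
print("head");H=[onz(T,tp(*p),.081) for p in [(155,184),(214,212),(197,253),(137,225)]]
print(np.round(H,4),np.mean(H,0).round(4),[np.linalg.norm(H[i]-H[i-1]).round(4) for i in range(4)],[np.degrees(np.arctan2(*(H[i]-H[i-1])[1::-1])).round(1) for i in range(4)])
print("head scene",onz(S,sc(340,303),.081))
for n,a,b in [("hole",(300,277),(190,141)),("TL",(331,84),(296,76)),("L",(99,285),(107,65)),("BR",(493,272),(277,222)),("BL",(270,470),(82,208)),("s1",(328,126),(273,92)),("s2",(141,286),(123,82)),("s3",(453,272),(258,203)),("s4",(271,430),(104,192))]:
    x,e=tri([ray(T,tr(*a)),ray(S,sc(*b))]);print(n,x.round(4),np.round(e,4))
E
```

```text
block
[[ 0.5283 -0.4368  0.05  ]
 [ 0.5271 -0.5002  0.05  ]
 [ 0.4635 -0.4979  0.05  ]
 [ 0.4639 -0.4354  0.05  ]] [ 0.4957 -0.4676  0.05  ]
block scene
[[ 0.5325 -0.4388  0.05  ]
 [ 0.5258 -0.5005  0.05  ]
 [ 0.4641 -0.4991  0.05  ]
 [ 0.4656 -0.4369  0.05  ]] [ 0.497  -0.4688  0.05  ]
head
[[ 0.5062 -0.4603  0.081 ]
 [ 0.4976 -0.4796  0.081 ]
 [ 0.4839 -0.4746  0.081 ]
 [ 0.4924 -0.4551  0.081 ]] [ 0.495  -0.4674  0.081 ] [np.float64(0.0148), np.float64(0.0211), np.float64(0.0146), np.float64(0.0213)] [np.float64(-20.8), np.float64(-114.1), np.float64(160.0), np.float64(66.4)]
head scene [ 0.49815347 -0.46361377  0.081     ]
hole [ 0.5322 -0.2928  0.0668] [0.0003 0.0003]
TL [ 0.593  -0.3021  0.0873] [0.001 0.001]
L [ 0.5211 -0.2331  0.088 ] [0.0005 0.0005]
BR [ 0.5429 -0.3533  0.0448] [0.0004 0.0004]
BL [ 0.4709 -0.2839  0.0461] [0.0002 0.0002]
s1 [ 0.5796 -0.301   0.0824] [0.0003 0.0003]
s2 [ 0.5228 -0.2452  0.0828] [0.0005 0.0005]
s3 [ 0.5406 -0.3406  0.0506] [0.0002 0.0002]
s4 [ 0.4839 -0.2842  0.0506] [0.0002 0.0002]
```

Emit:
{"op": "arm_command", "data": {"increments": "0.0554 0.0095 -0.0127 0 0 0.0552; 0.0554 0.0095 -0.0127 0 0 0.0552; 0.0554 0.0095 -0.0127 0 0 0.0552; 0.0554 0.0095 -0.0127 0 0 0.0552; 0.0554 0.0095 -0.0127 0 0 0.0552", "claw": 50, "force": 50}}

```text
t: 0.57
tool_pos: [0.3309, -0.496, 0.1886]
orientation: [-2.929, -1.135, 0.0]
wrist_force: [-0.8, -0.4, -0.3]
width: 0.681
```

Emit:
{"op": "arm_command", "data": {"increments": "0.0554 0.0095 -0.0127 0 0 0.0552; 0.0554 0.0095 -0.0127 0 0 0.0552; 0.0554 0.0095 -0.0127 0 0 0.0552; 0.0554 0.0095 -0.0127 0 0 0.0552; 0.0554 0.0095 -0.0127 0 0 0.0552"}}

```text
t: 0.98
tool_pos: [0.4973, -0.4674, 0.1503]
orientation: [-2.616, -1.739, 0.0]
wrist_force: [0.1, -0.8, -0.5]
width: 0.502
```

Emit:
{"op": "arm_command", "data": {"increments": "0 0 0 0 0 0; 0 0 0 0 0 0; 0 0 0 0 0 0"}}

```text
t: 1.23
tool_pos: [0.4954, -0.4681, 0.1508]
orientation: [-2.62, -1.732, 0.001]
wrist_force: [-0.1, 0.6, 0.7]
width: 0.503
```

```bash
cat > go.py <<'E'
import numpy as np
from scipy.spatial.transform import Rotation as Rn
psi=np.radians(45.3)
n=np.array([-.5*np.cos(psi),-.5*np.sin(psi),.75**.5]); ly=np.array([-np.sin(psi),np.cos(psi),0]); ux=np.cross(ly,n)
Mo=np.array([0.532,-0.2928,0.0667])
def Rt(y,z):
    z=z/np.linalg.norm(z); y=y-z*(y@z); y/=np.linalg.norm(y); return np.column_stack([np.cross(y,z),y,z])
def delta(s,p,R):
    Rc=Rn.from_rotvec(s["orientation"]).as_matrix()
    r=Rn.from_matrix(R@Rc.T).as_rotvec()
    dp=np.array(p)-s["tool_pos"]
    print("t",s["t"],"pos",s["tool_pos"].round(4),"F",s["wrist_force"].round(2),"w",round(s["width"],3))
    print("share",(dp/.6).round(4),"turn",(r/(np.pi/2)).round(4),"mm",(dp*1e3).round(1),"deg",np.degrees(r).round(1), "rows",np.linalg.norm(dp)/.0417,np.degrees(np.linalg.norm(r))/7.16)
E
python3 - <<'E'
from rig import *; from go import *; from h import *
s=state(); a=np.radians(-23)
delta(s,[.4957,-.4677,.076],Rt(np.array([np.cos(a),np.sin(a),0]),np.array([0,0,-1.])));print(s["joint_positions"].round(3))
c=read_camera("wrist");cv2.imwrite("pics/w1.png",c["img"][:,:,::-1]);print(proj(c,np.array([.4957,-.4677,.081])))
E
```

```text
t 1.2333 pos [ 0.4954 -0.4681  0.1508] F [-0.05  0.63  0.66] w 0.503
share [ 0.0005  0.0007 -0.1246] turn [-0.0003 -0.0008  0.0007] mm [  0.3   0.4 -74.8] deg [-0.  -0.1  0.1] rows 1.7926334594119986 0.013986792965043428
[-8.400e-01  4.050e-01  1.136e+00 -1.000e-03  1.602e+00 -4.370e-01]
[278.25613927 225.73916383]
```

View pics/w1.png

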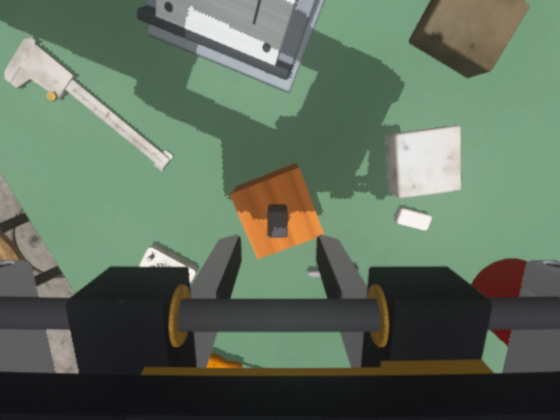

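The wrist view shows the head at (278,221), centred between the jaws and aligned with them. I'll descend 75 mm.

Emit:
{"op": "arm_command", "data": {"increments": "0 0 -0.04 0 0 0; 0 0 -0.04 0 0 0; 0 0 -0.03 0 0 0; 0 0 -0.0145 0 0 0; 0 0 0 0 0 0"}}

```text
t: 1.7
tool_pos: [0.4936, -0.4678, 0.0743]
orientation: [-2.618, -1.728, 0.001]
wrist_force: [0.0, 0.2, -0.6]
width: 0.499
```

```bash
python3 - <<'E'
from rig import *; from go import *; from h import *
s=state(); a=np.radians(-23)
delta(s,[.4957,-.4677,.076],Rt(np.array([np.cos(a),np.sin(a),0]),np.array([0,0,-1.])))
c=read_camera("scene");cv2.imwrite("pics/s2.png",cv2.resize(c["img"][120:240,220:380,::-1],None,fx=5,fy=5))
c=read_camera("wrist");cv2.imwrite("pics/w2.png",c["img"][:,:,::-1])
E
```

```text
t 1.7 pos [ 0.4936 -0.4678  0.0743] F [ 0.04  0.2  -0.64] w 0.499
share [0.0035 0.0001 0.0028] turn [-0.0021 -0.002   0.0017] mm [2.1 0.1 1.7] deg [-0.2 -0.2  0.2] rows 0.06503156015255354 0.041679194005449983
```

View pics/s2.png

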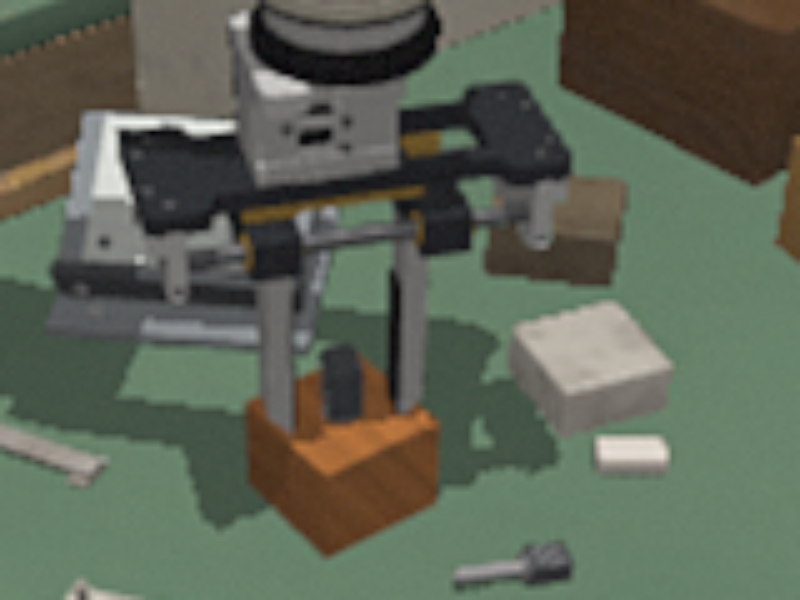

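View pics/w2.png

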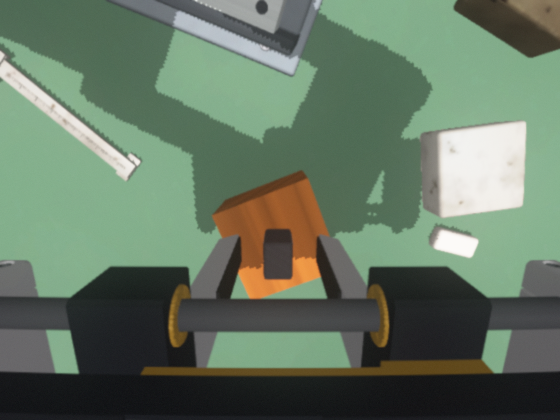

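The fingers straddle the head at wrist (278,253). I'll trim up slightly, then close.

Emit:
{"op": "arm_command", "data": {"increments": "0.002 0 0.003 0 0 0; 0 0 0 0 0 0; 0 0 0 0 0 0"}}

```text
t: 2.05
tool_pos: [0.4978, -0.4689, 0.0805]
orientation: [2.617, 1.731, 0.001]
wrist_force: [-0.8, 0.4, -0.4]
width: 0.501
```

Emit:
{"op": "arm_command", "data": {"increments": "0 0 0 0 0 0; 0 0 0 0 0 0; 0 0 0 0 0 0; 0 0 0 0 0 0; 0 0 0 0 0 0", "claw": 0, "force": 55}}

```text
t: 2.47
tool_pos: [0.4965, -0.4679, 0.0783]
orientation: [-2.619, -1.732, 0.001]
wrist_force: [-7.4, 3.1, 5.0]
width: 0.183
```

Emit:
{"op": "arm_command", "data": {"increments": "0 0 0 0 0 0; 0 0 0 0 0 0; 0 0 0 0 0 0"}}

```text
t: 2.72
tool_pos: [0.496, -0.4677, 0.0784]
orientation: [-2.618, -1.732, 0.002]
wrist_force: [-5.0, 2.5, 3.7]
width: 0.165
```

Emit:
{"op": "arm_command", "data": {"increments": "0 0 0.02 0 0 0; 0 0 0.045 0 0 0; 0 0 0.05 0 0 0; 0 0 0.05 0 0 0; 0 0 0 0 0 0"}}

```text
t: 3.13
tool_pos: [0.5003, -0.4709, 0.1871]
orientation: [2.606, 1.725, 0.005]
wrist_force: [0.8, -0.5, 0.6]
width: 0.166
```

```bash
python3 - <<'E'
from rig import *; from go import *; from h import *
s=state()
p=Mo+n*.0984; print(p)
delta(s,p,Rt(-ly,-n))
c=read_camera("scene");cv2.imwrite("pics/s3.png",cv2.resize(c["img"][100:220,220:380,::-1],None,fx=5,fy=5))
E
```

```text
[ 0.49739298 -0.32777133  0.1519169 ]
t 3.1333 pos [ 0.5003 -0.4709  0.1871] F [ 0.78 -0.49  0.63] w 0.166
share [-0.0048  0.2386 -0.0586] turn [ 0.2873 -0.1808 -0.2327] mm [ -2.9 143.2 -35.1] deg [ 25.9 -16.3 -20.9] rows 3.5359618918281392 5.1729095553940745
```

View pics/s3.png

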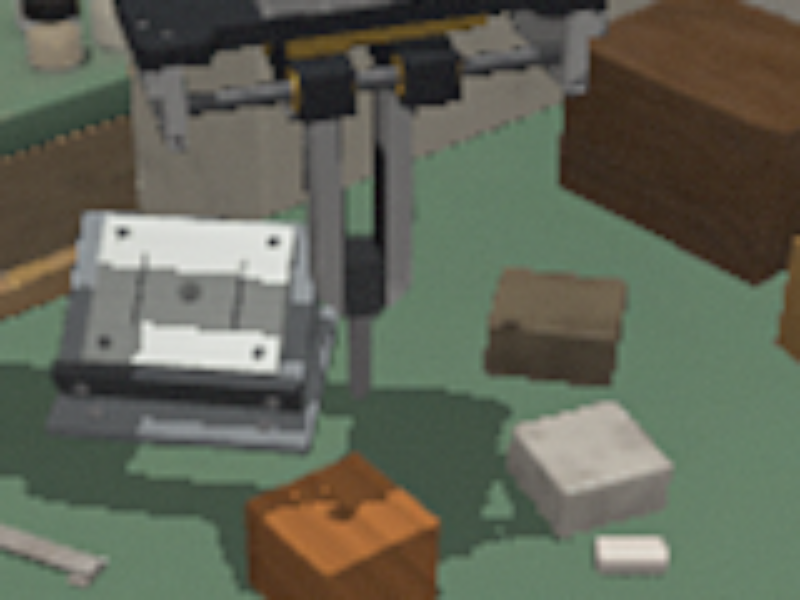

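The pin is held and out of the block (scene crop 365,320). Next I'll carry it to the pre-insert pose.

Emit:
{"op": "arm_command", "data": {"increments": "-0.0006 0.0298 0 0.0359 -0.0226 -0.0291; -0.0006 0.0298 0 0.0359 -0.0226 -0.0291; -0.0006 0.0298 0 0.0359 -0.0226 -0.0291; -0.0006 0.0298 0 0.0359 -0.0226 -0.0291; -0.0006 0.0298 -0.01 0.0359 -0.0226 -0.0291"}}

```text
t: 3.6
tool_pos: [0.496, -0.3784, 0.1715]
orientation: [-2.651, -1.34, -0.46]
wrist_force: [0.2, -0.2, -1.4]
width: 0.159
```

Emit:
{"op": "arm_command", "data": {"increments": "-0.0006 0.0298 -0.01 0.0359 -0.0226 -0.0291; -0.0006 0.0298 -0.01 0.0359 -0.0226 -0.0291; -0.0006 0.0298 -0.01 0.0359 -0.0226 -0.0291; 0 0 0 0 0 0; 0 0 0 0 0 0"}}

```text
t: 4.02
tool_pos: [0.4933, -0.3247, 0.1514]
orientation: [-2.618, -1.097, -0.699]
wrist_force: [0.4, 0.1, 0.0]
width: 0.166
```

```bash
cat > look.py <<'E'
import sys
from rig import *; from go import *; from h import *
k=sys.argv[1]; off=float(sys.argv[2]) if len(sys.argv)>2 else .0984
s=state()
delta(s,Mo+n*off,Rt(-ly,-n)); print(s["joint_positions"].round(2))
q=s["tool_pos"]-Mo; print("tcp in hole frame mm",(1e3*np.array([q@ux,q@ly,q@n])).round(1),"F",np.array([s["wrist_force"]@v for v in (ux,ly,n)]).round(1),"deg")
import pickle;d={}
for nm,(r0,c0) in dict(scene=(110,190),top=(130,100)).items():
    c=read_camera(nm);d[nm]=c;cv2.imwrite(f"pics/{nm[0]}{k}.png",cv2.resize(c["img"][r0:r0+100,c0:c0+133,::-1],None,fx=6,fy=6,interpolation=cv2.INTER_CUBIC))
pickle.dump(d,open(f"c{k}.pkl","wb"))
E
python3 look.py 4
```

```text
t 4.0167 pos [ 0.4933 -0.3247  0.1514] F [0.4  0.08 0.04] w 0.166
share [ 0.0068 -0.0051  0.0009] turn [-0.0097 -0.0051 -0.0046] mm [ 4.1 -3.   0.5] deg [-0.9 -0.5 -0.4] rows 0.12257858465646229 0.1496561668529181
[-0.96  0.22  1.46  0.52  1.58 -0.21]
tcp in hole frame mm [-0.9  5.  98.3] F [ 0.3 -0.2 -0.1] deg
```

View pics/s4.png

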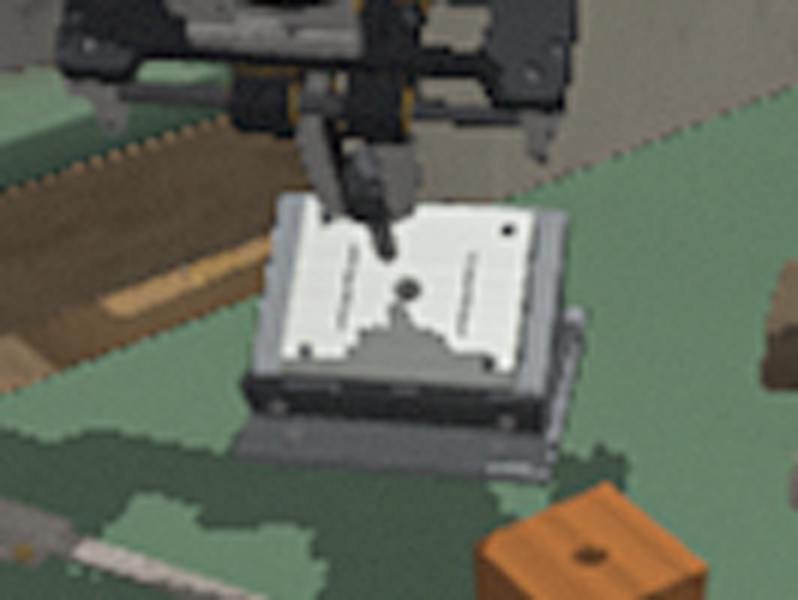

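View pics/t4.png

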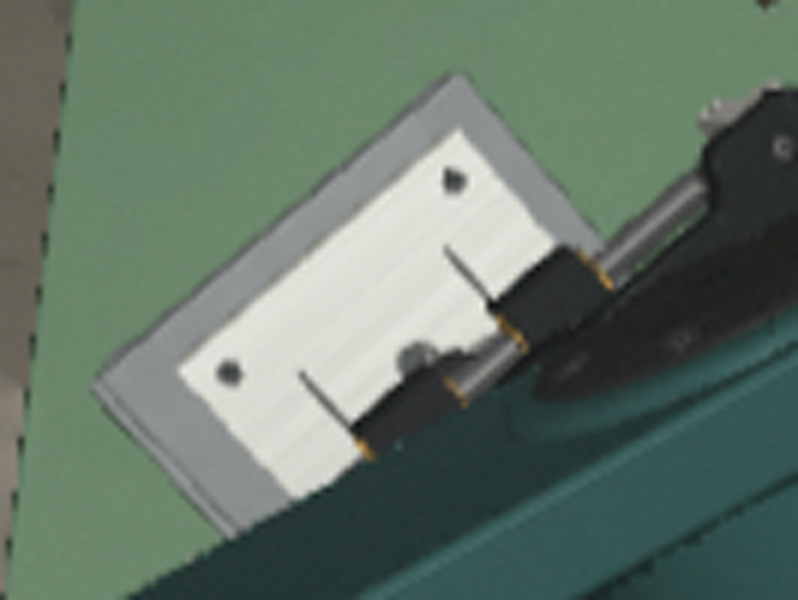

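Emit:
{"op": "arm_command", "data": {"increments": "0.0068 -0.0051 0.0009 -0.0097 -0.0051 -0.0046; 0 0 0 0 0 0; 0 0 0 0 0 0"}}

```text
t: 4.37
tool_pos: [0.4991, -0.3288, 0.1549]
orientation: [-2.638, -1.104, -0.71]
wrist_force: [0.8, 0.3, -0.8]
width: 0.166
```

```bash
python3 look.py 5; python3 - <<'E'
from rig import *; from go import *; from h import *
import pickle
s=state();Rc=Rn.from_rotvec(s["orientation"]).as_matrix()
d=pickle.load(open("c5.pkl","rb"))
tip=s["tool_pos"]+Rc[:,2]*.0734
p=proj(d["scene"],tip);print("tip pred crop",(p-[190,110])*6, "hole",(proj(d["scene"],Mo)-[190,110])*6)
c=read_camera("wrist");cv2.imwrite("pics/w5.png",c["img"][:,:,::-1]);print(proj(c,tip),proj(c,Mo))
E
```

```text
t 4.3667 pos [ 0.4991 -0.3288  0.1549] F [ 0.82  0.27 -0.8 ] w 0.166
share [-0.0029  0.0018 -0.005 ] turn [ 0.0022  0.0024 -0.0005] mm [-1.7  1.1 -3. ] deg [ 0.2  0.2 -0. ] rows 0.08718310236829768 0.04192349301131122
[-0.96  0.22  1.46  0.52  1.57 -0.21]
tcp in hole frame mm [  1.9  -2.  100.8] F [ 0.3 -0.4 -1.1] deg
tip pred crop [400.45066882 254.20221776] hole [404.57469923 287.40661322]
[278.12404526 225.48045278] [276.16691357 218.59831234]
```

View pics/s5.png

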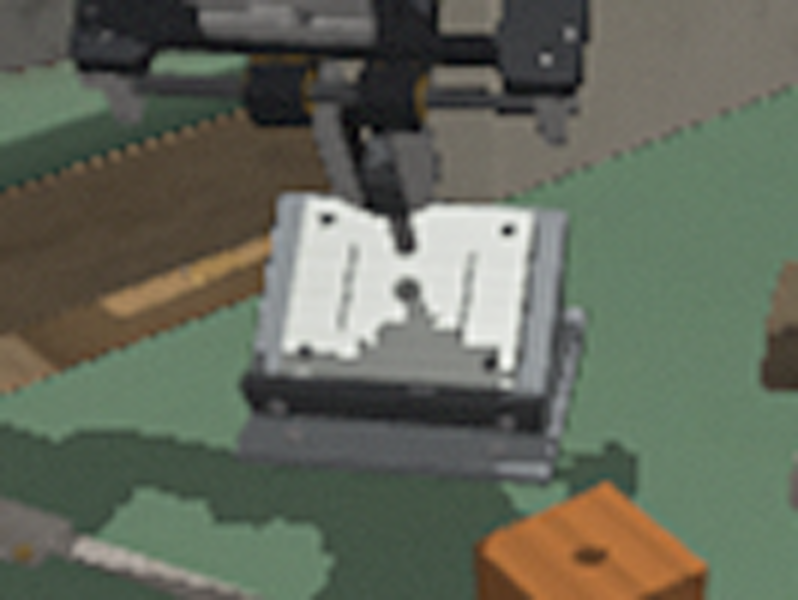

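View pics/w5.png

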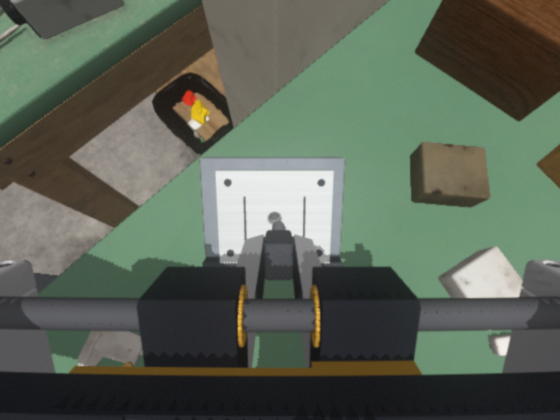

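Emit:
{"op": "arm_command", "data": {"increments": "0 0 0 0 0 0; 0 0 0 0 0 0; 0 0 0 0 0 0; 0 0 0 0 0 0"}}

```text
t: 4.85
tool_pos: [0.4982, -0.3282, 0.1539]
orientation: [-2.636, -1.101, -0.709]
wrist_force: [0.2, 1.0, -1.2]
width: 0.166
```

```bash
cat > st.py <<'E'
import sys
from rig import *; from go import *
off=float(sys.argv[1])
s=state(); delta(s,Mo+n*off,Rt(-ly,-n))
q=s["tool_pos"]-Mo; print("tcp in hole frame mm",(1e3*np.array([q@ux,q@ly,q@n])).round(1),"F",np.array([s["wrist_force"]@v for v in (ux,ly,n)]).round(1))
R=Rn.from_rotvec(s["orientation"]).as_matrix(); t=s["tool_pos"]+R[:,2]*.0734-Mo; print("tip",(1e3*np.array([t@ux,t@ly,t@n])).round(1))
E
python3 st.py .0984
```

```text
t 4.85 pos [ 0.4982 -0.3282  0.1539] F [ 0.17  0.95 -1.16] w 0.166
share [-0.0014  0.0007 -0.0033] turn [ 0.0007  0.0016 -0.0001] mm [-0.8  0.4 -2. ] deg [ 0.1  0.1 -0. ] rows 0.05233050370116725 0.021850789507891627
tcp in hole frame mm [  1.2  -0.9 100. ] F [ 0.1  0.5 -1.4]
tip [ 1.3 -1.  26.6]
```

Emit:
{"op": "arm_command", "data": {"increments": "0.0037 0.0042 -0.0105 0 0 0; 0.0037 0.0042 -0.0105 0 0 0; 0.0037 0.0042 -0.0105 0 0 0; 0 0 0 0 0 0; 0 0 0 0 0 0"}}

```text
t: 5.27
tool_pos: [0.5048, -0.3198, 0.1339]
orientation: [-2.635, -1.101, -0.708]
wrist_force: [-0.3, 0.1, -1.0]
width: 0.166
```

```bash
python3 st.py .0634; python3 look.py 6 .0634
```

```text
t 5.2667 pos [ 0.5048 -0.3198  0.1339] F [-0.32  0.09 -0.98] w 0.166
share [ 0.0082  0.0074 -0.0205] turn [-0.0004  0.0008 -0.0005] mm [  4.9   4.5 -12.3] deg [-0.   0.1 -0. ] rows 0.3358642593371269 0.012788932091887447
tcp in hole frame mm [ 0.4  0.4 77.4] F [-0.6  0.3 -0.8]
tip [0.5 0.4 4. ]
t 5.2667 pos [ 0.5048 -0.3198  0.1339] F [-0.32  0.09 -0.98] w 0.166
share [ 0.0082  0.0074 -0.0205] turn [-0.0004  0.0008 -0.0005] mm [  4.9   4.5 -12.3] deg [-0.   0.1 -0. ] rows 0.3358642593371269 0.012788932091887447
[-0.94  0.23  1.49  0.52  1.53 -0.21]
tcp in hole frame mm [ 0.4  0.4 77.4] F [-0.6  0.3 -0.8] deg
```

View pics/s6.png

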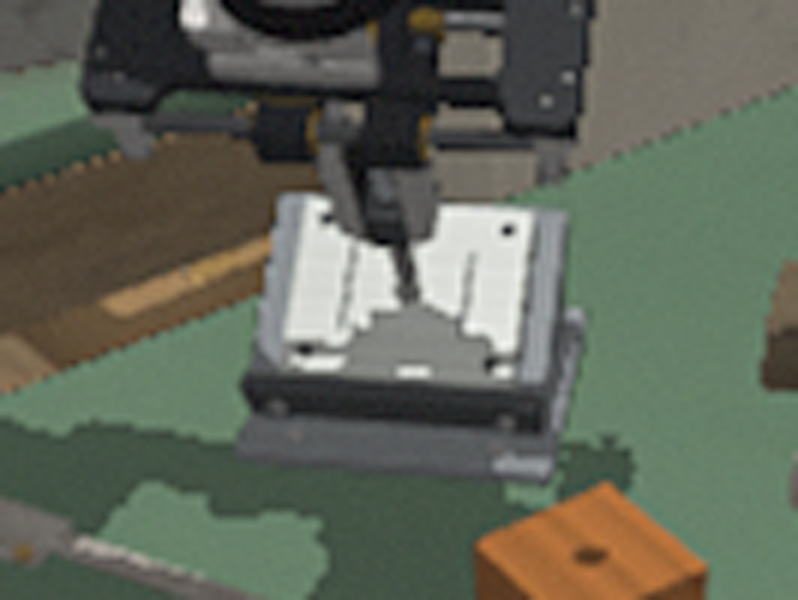

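```bash
python3 - <<'E'
from rig import *; from go import *; from h import *
import pickle
s=state();Rc=Rn.from_rotvec(s["orientation"]).as_matrix()
d=pickle.load(open("c6.pkl","rb"))
for L in (.0734,.0674,.08):
  tip=s["tool_pos"]+Rc[:,2]*L
  print("tip pred crop",(proj(d["scene"],tip)-[190,110])*6, "hole",(proj(d["scene"],Mo)-[190,110])*6)
for v in np.eye(3)*.003: print((proj(d["scene"],Mo+v@np.array([ux,ly,n]))-proj(d["scene"],Mo))*6)
im=d["scene"]["img"][150:165,250:266]; cv2.imwrite("pics/z6.png",cv2.resize(d["scene"]["img"][140:175,235:280,::-1],None,fx=16,fy=16,interpolation=cv2.INTER_NEAREST))
E
```

```text
tip pred crop [404.38030881 280.4034524 ] hole [404.57469923 287.40661322]
tip pred crop [402.48258261 273.7914947 ] hole [404.57469923 287.40661322]
tip pred crop [406.44278681 287.58948898] hole [404.57469923 287.40661322]
[ 0.92720703 -6.20976439]
[-6.86324641 -0.45753237]
[-0.92574857 -3.26644954]
```

View pics/z6.png

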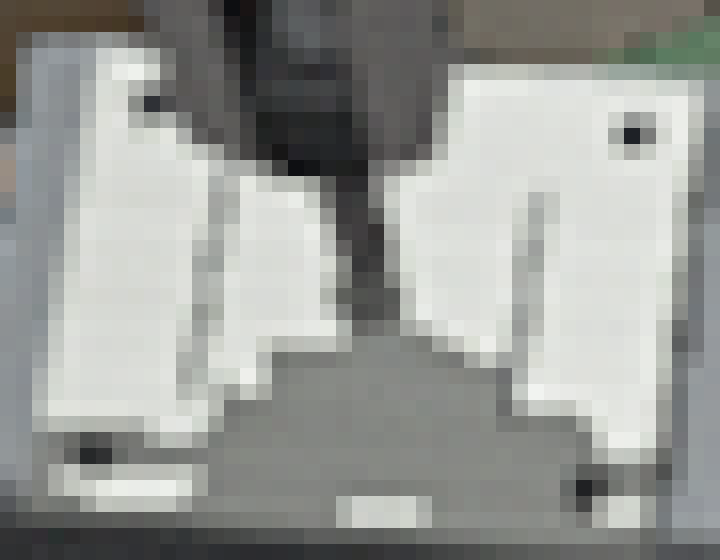

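Emit:
{"op": "arm_command", "data": {"increments": "0.0019 0.0019 -0.0047 0 0 0; 0.0019 0.0019 -0.0047 0 0 0; 0.0019 0.0019 -0.0047 0 0 0; 0.0014 0.0014 -0.0037 0 0 0; 0 0 0 0 0 0"}}

```text
t: 5.78
tool_pos: [0.5084, -0.3158, 0.1232]
orientation: [-2.635, -1.101, -0.706]
wrist_force: [-1.8, -0.2, -2.5]
width: 0.164
```

```bash
python3 st.py .0634; python3 look.py 7 .0634
```

```text
t 5.7833 pos [ 0.5084 -0.3158  0.1232] F [-1.78 -0.21 -2.51] w 0.164
share [ 0.0021  0.0008 -0.0026] turn [-0.      0.0001 -0.0005] mm [ 1.3  0.5 -1.6] deg [-0.  0. -0.] rows 0.050289598248716406 0.006221628340626334
tcp in hole frame mm [-0.3  0.6 65.4] F [-2.5  1.1 -1.5]
tip [-0.3  0.6 -8. ]
t 5.7833 pos [ 0.5084 -0.3158  0.1232] F [-1.78 -0.21 -2.51] w 0.164
share [ 0.0021  0.0008 -0.0026] turn [-0.      0.0001 -0.0005] mm [ 1.3  0.5 -1.6] deg [-0.  0. -0.] rows 0.050289598248716406 0.006221628340626334
[-0.93  0.24  1.5   0.52  1.5  -0.21]
tcp in hole frame mm [-0.3  0.6 65.4] F [-2.5  1.1 -1.5] deg
```

View pics/s7.png

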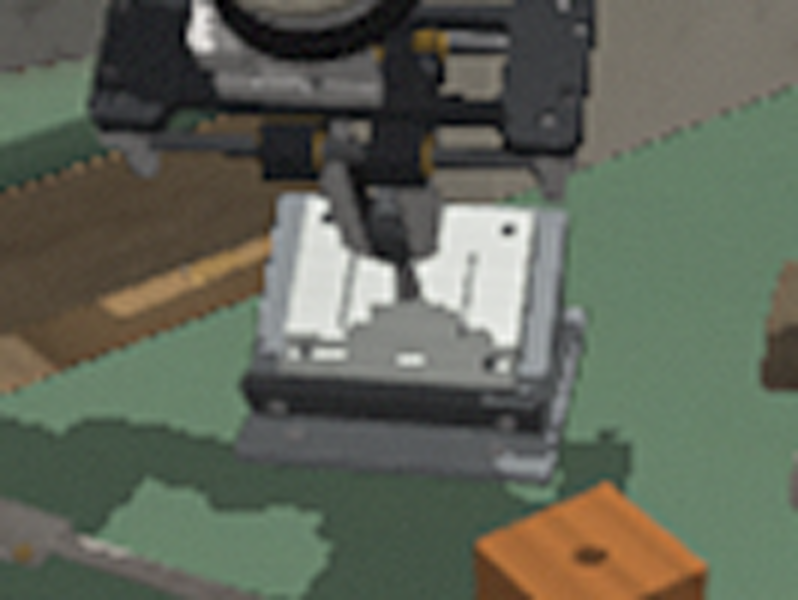

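The pin tip has entered the mouth (scene crop 408,290) with only small forces. Next I'll go down to touch the bar.

Emit:
{"op": "arm_command", "data": {"increments": "0.001 0.001 -0.0025 0 0 0; 0.001 0.001 -0.0025 0 0 0; 0.001 0.001 -0.0025 0 0 0; 0.001 0.001 -0.0025 0 0 0; 0 0 0 0 0 0"}}

```text
t: 6.3
tool_pos: [0.5115, -0.3139, 0.1179]
orientation: [-2.636, -1.101, -0.709]
wrist_force: [-2.9, -0.4, -2.1]
width: 0.165
```

```bash
python3 st.py .0564
```

```text
t 6.3 pos [ 0.5115 -0.3139  0.1179] F [-2.89 -0.4  -2.13] w 0.165
share [ 0.0012  0.0018 -0.0039] turn [ 0.0007  0.0013 -0.    ] mm [ 0.7  1.1 -2.3] deg [ 0.1  0.1 -0. ] rows 0.06426320630097732 0.01897539817326376
tcp in hole frame mm [ 0.1 -0.3 59.1] F [-3.1  1.8 -0.7]
tip [  0.1  -0.4 -14.3]
```

Emit:
{"op": "arm_command", "data": {"increments": "0.0009 0.0009 -0.0022 0 0 0; 0.0009 0.0009 -0.0022 0 0 0; 0 0 0 0 0 0; 0 0 0 0 0 0"}}

```text
t: 6.63
tool_pos: [0.5126, -0.3129, 0.1155]
orientation: [-2.636, -1.101, -0.709]
wrist_force: [-3.5, -0.3, -1.7]
width: 0.166
```

```bash
python3 st.py .0564
```

```text
t 6.6333 pos [ 0.5126 -0.3129  0.1155] F [-3.55 -0.27 -1.69] w 0.166
share [-0.0008  0.0001  0.    ] turn [ 0.0008  0.0015 -0.    ] mm [-0.5  0.   0. ] deg [ 0.1  0.1 -0. ] rows 0.011376179751302364 0.02132005045519254
tcp in hole frame mm [ 0.3 -0.4 56.2] F [-3.2  2.3 -0.1]
tip [  0.3  -0.5 -17.2]
```

Emit:
{"op": "arm_command", "data": {"increments": "0.0009 0.0009 -0.0022 0 0 0; 0.0009 0.0009 -0.0022 0 0 0; 0 0 0 0 0 0; 0 0 0 0 0 0"}}

```text
t: 6.97
tool_pos: [0.5131, -0.3118, 0.1139]
orientation: [-2.636, -1.102, -0.708]
wrist_force: [-8.3, -1.3, 3.0]
width: 0.168
```

```bash
python3 st.py .0564; python3 look.py 8 .0564
```

```text
t 6.9667 pos [ 0.5131 -0.3118  0.1139] F [-8.34 -1.31  2.98] w 0.168
share [-0.0016 -0.0017  0.0028] turn [ 0.0007  0.0011 -0.0007] mm [-1.  -1.   1.7] deg [ 0.1  0.1 -0.1] rows 0.052789053495753274 0.018613446903218114
tcp in hole frame mm [ 0.4  0.  54.2] F [-4.4  5.   6. ]
tip [  0.4  -0.  -19.2]
t 6.9667 pos [ 0.5131 -0.3118  0.1139] F [-8.34 -1.31  2.98] w 0.168
share [-0.0016 -0.0017  0.0028] turn [ 0.0007  0.0011 -0.0007] mm [-1.  -1.   1.7] deg [ 0.1  0.1 -0.1] rows 0.052789053495753274 0.018613446903218114
[-0.92  0.24  1.51  0.52  1.48 -0.21]
tcp in hole frame mm [ 0.4  0.  54.2] F [-4.4  5.   6. ] deg
```

View pics/s8.png

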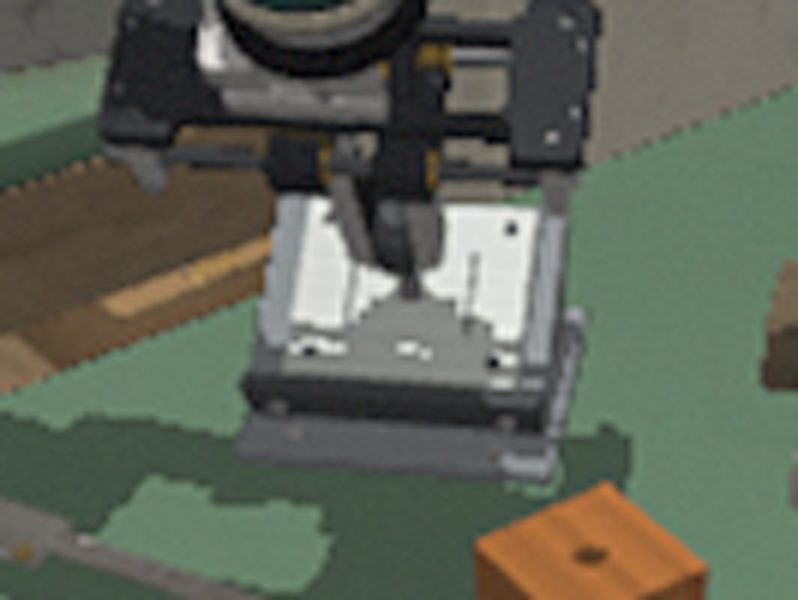

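Contact with the bar is felt (about 7 N axial). From the top view the cover sits roughly 3 mm to −ly of the rest's middle, so I'll search towards +ly first, after easing off uphill.

Emit:
{"op": "arm_command", "data": {"increments": "-0.0004 -0.0004 -0.0023 0 0 0; -0.0012 0.0012 0 0 0 0; -0.0012 0.0012 0 0 0 0; -0.0012 0.0012 0 0 0 0; 0 0 0 0 0 0"}}

```text
t: 7.48
tool_pos: [0.5122, -0.311, 0.1129]
orientation: [-2.639, -1.102, -0.713]
wrist_force: [-2.0, -3.3, 2.2]
width: 0.164
```

```bash
python3 st.py .0564
```

```text
t 7.4833 pos [ 0.5122 -0.311   0.1129] F [-2.04 -3.29  2.17] w 0.164
share [-0.0001 -0.0031  0.0044] turn [0.0025 0.0035 0.0007] mm [-0.1 -1.9  2.6] deg [0.2 0.3 0.1] rows 0.07723018563047877 0.0540285705052387
tcp in hole frame mm [-0.1  1.3 53.4] F [-2.2 -0.9  3.8]
tip [ -0.    0.8 -20. ]
```

Emit:
{"op": "arm_command", "data": {"increments": "-0.0008 0.0016 -0.0012 0 0 0; -0.0012 0.0012 0 0 0 0; -0.0012 0.0012 0 0 0 0; -0.0012 0.0012 0 0 0 0; 0 0 0 0 0 0"}}

```text
t: 7.9
tool_pos: [0.51, -0.3078, 0.1113]
orientation: [-2.64, -1.101, -0.713]
wrist_force: [2.4, -5.8, -1.8]
width: 0.167
```

```bash
python3 st.py .0564; python3 look.py 9 .0564
```

```text
t 7.9 pos [ 0.51   -0.3078  0.1113] F [ 2.39 -5.79 -1.76] w 0.167
share [ 0.0036 -0.0084  0.0071] turn [0.0024 0.0037 0.0012] mm [ 2.1 -5.   4.3] deg [0.2 0.3 0.1] rows 0.16622800387671482 0.05737930459884483
tcp in hole frame mm [-0.4  5.  51.7] F [-3.  -5.8 -0.3]
tip [ -0.3   4.5 -21.7]
t 7.9 pos [ 0.51   -0.3078  0.1113] F [ 2.39 -5.79 -1.76] w 0.167
share [ 0.0036 -0.0084  0.0071] turn [0.0024 0.0037 0.0012] mm [ 2.1 -5.   4.3] deg [0.2 0.3 0.1] rows 0.16622800387671482 0.05737930459884483
[-0.92  0.23  1.53  0.52  1.47 -0.22]
tcp in hole frame mm [-0.4  5.  51.7] F [-3.  -5.8 -0.3] deg
```

View pics/s9.png

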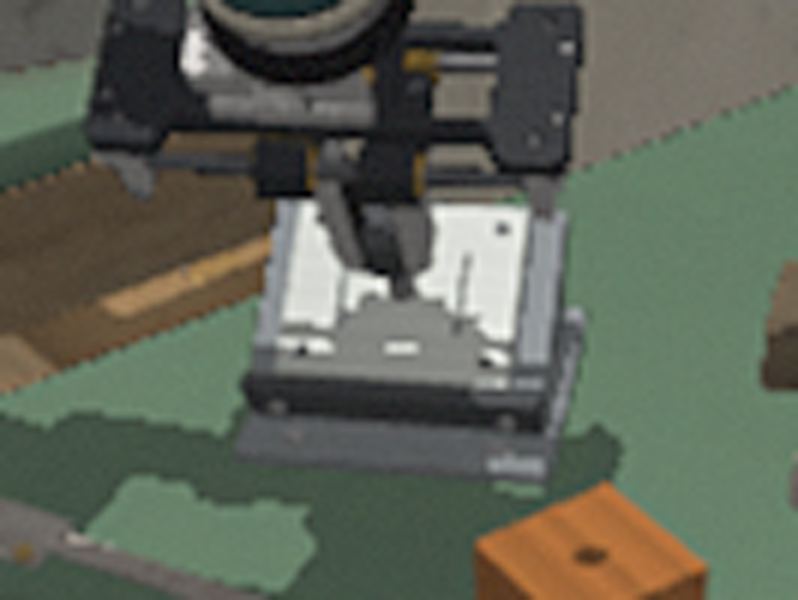

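Emit:
{"op": "arm_command", "data": {"increments": "0.0006 0.0006 -0.0014 0 0 0; 0.0006 0.0006 -0.0014 0 0 0; 0 0 0 0 0 0; 0 0 0 0 0 0"}}

```text
t: 8.33
tool_pos: [0.5107, -0.3075, 0.1098]
orientation: [-2.64, -1.102, -0.713]
wrist_force: [1.1, -5.1, -1.4]
width: 0.165
```

```bash
python3 st.py .0564
```

```text
t 8.3333 pos [ 0.5107 -0.3075  0.1098] F [ 1.07 -5.07 -1.39] w 0.165
share [ 0.0025 -0.0089  0.0096] turn [0.0029 0.0035 0.0012] mm [ 1.5 -5.4  5.8] deg [0.3 0.3 0.1] rows 0.19204249609307378 0.059137283533231944
tcp in hole frame mm [-0.5  4.8 50. ] F [-3.2 -4.3  0.2]
tip [ -0.4   4.3 -23.4]
```

It is sinking without axial force, which looks like the hole. I'll continue down.

Emit:
{"op": "arm_command", "data": {"increments": "0.0009 0.0009 -0.0022 0 0 0; 0.0009 0.0009 -0.0022 0 0 0; 0.0009 0.0009 -0.0022 0 0 0; 0 0 0 0 0 0; 0 0 0 0 0 0"}}

```text
t: 8.75
tool_pos: [0.5123, -0.306, 0.1058]
orientation: [-2.641, -1.102, -0.713]
wrist_force: [2.7, -5.7, -0.5]
width: 0.169
```

```bash
python3 st.py .0564; python3 look.py 10 .0564
```

```text
t 8.75 pos [ 0.5123 -0.306   0.1058] F [ 2.74 -5.66 -0.5 ] w 0.169
share [-0.0002 -0.0114  0.0162] turn [0.003  0.0036 0.0013] mm [-0.1 -6.8  9.7] deg [0.3 0.3 0.1] rows 0.2854472675005116 0.06113568360093321
tcp in hole frame mm [-0.6  4.7 45.5] F [-2.1 -5.9  0.6]
tip [ -0.5   4.2 -27.9]
t 8.75 pos [ 0.5123 -0.306   0.1058] F [ 2.74 -5.66 -0.5 ] w 0.169
share [-0.0002 -0.0114  0.0162] turn [0.003  0.0036 0.0013] mm [-0.1 -6.8  9.7] deg [0.3 0.3 0.1] rows 0.2854472675005116 0.06113568360093321
[-0.92  0.24  1.54  0.52  1.46 -0.22]
tcp in hole frame mm [-0.6  4.7 45.5] F [-2.1 -5.9  0.6] deg
```

View pics/s10.png

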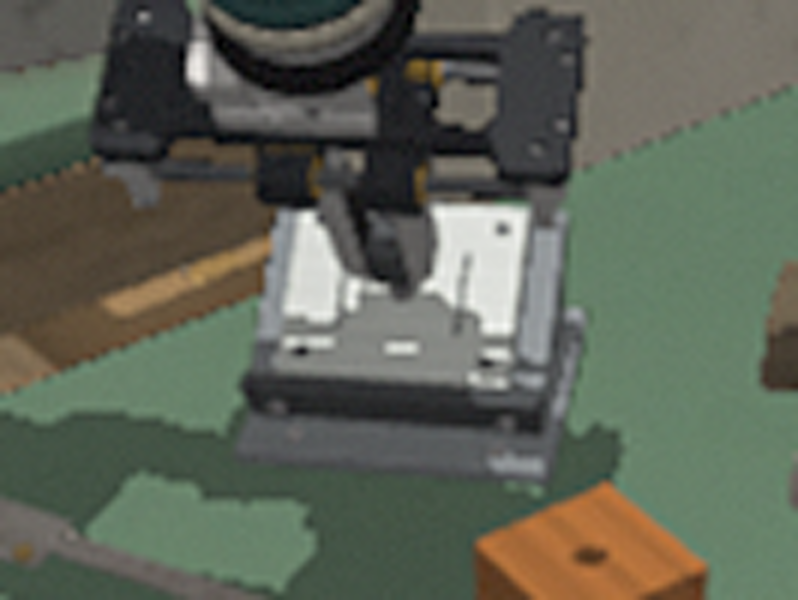

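Emit:
{"op": "arm_command", "data": {"increments": "0.0018 0.0003 -0.0037 0 0 0; 0.0015 0.0015 -0.0036 0 0 0; 0.0015 0.0015 -0.0036 0 0 0; 0 0 0 0 0 0; 0 0 0 0 0 0"}}

```text
t: 9.27
tool_pos: [0.5151, -0.3034, 0.0989]
orientation: [-2.639, -1.101, -0.712]
wrist_force: [2.0, -4.1, -0.9]
width: 0.168
```

```bash
python3 st.py .0284
```

```text
t 9.2667 pos [ 0.5151 -0.3034  0.0989] F [ 2.03 -4.08 -0.87] w 0.168
share [ 0.0116  0.0008 -0.0126] turn [0.0022 0.0032 0.001 ] mm [ 6.9  0.5 -7.6] deg [0.2 0.3 0.1] rows 0.24663349008356653 0.05044429086159164
tcp in hole frame mm [-0.7  4.6 37.6] F [-1.7 -4.3 -0. ]
tip [ -0.7   4.1 -35.8]
```

Emit:
{"op": "arm_command", "data": {"increments": "0.0013 0.0006 -0.0029 0 0 0; 0.0012 0.0012 -0.0029 0 0 0; 0.0012 0.0012 -0.0029 0 0 0; 0 0 0 0 0 0; 0 0 0 0 0 0"}}

```text
t: 9.68
tool_pos: [0.5172, -0.3014, 0.0937]
orientation: [-2.639, -1.101, -0.712]
wrist_force: [2.2, -5.0, -1.2]
width: 0.167
```

```bash
python3 st.py .0284;python3 look.py 11 .0284
```

```text
t 9.6833 pos [ 0.5172 -0.3014  0.0937] F [ 2.24 -4.99 -1.25] w 0.167
share [ 0.008  -0.0025 -0.004 ] turn [0.0019 0.0031 0.0008] mm [ 4.8 -1.5 -2.4] deg [0.2 0.3 0.1] rows 0.13355283693857897 0.046892888513094
tcp in hole frame mm [-0.8  4.5 31.6] F [-2.3 -5.1 -0.1]
tip [ -0.7   4.1 -41.8]
t 9.6833 pos [ 0.5172 -0.3014  0.0937] F [ 2.24 -4.99 -1.25] w 0.167
share [ 0.008  -0.0025 -0.004 ] turn [0.0019 0.0031 0.0008] mm [ 4.8 -1.5 -2.4] deg [0.2 0.3 0.1] rows 0.13355283693857897 0.046892888513094
[-0.9   0.25  1.55  0.53  1.43 -0.22]
tcp in hole frame mm [-0.8  4.5 31.6] F [-2.3 -5.1 -0.1] deg
```

View pics/s11.png

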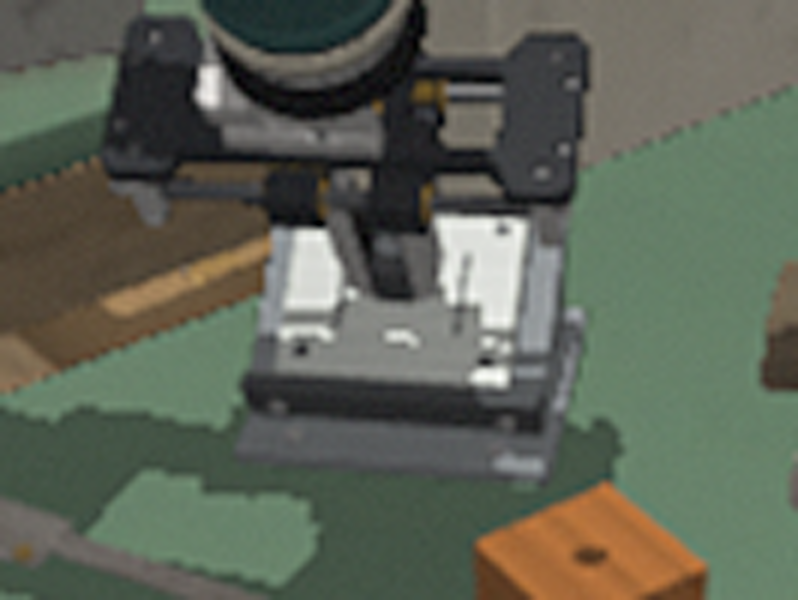

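Emit:
{"op": "arm_command", "data": {"increments": "0.0013 0 -0.0014 0 0 0; 0.0006 0.0006 -0.0014 0 0 0; 0.0006 0.0006 -0.0014 0 0 0; 0 0 0 0 0 0"}}

```text
t: 10.12
tool_pos: [0.5183, -0.3004, 0.0911]
orientation: [-2.638, -1.102, -0.711]
wrist_force: [1.5, -5.4, -0.2]
width: 0.17
```

```bash
python3 st.py .0284
```

```text
t 10.1167 pos [ 0.5183 -0.3004  0.0911] F [ 1.54 -5.41 -0.2 ] w 0.17
share [ 0.0062 -0.0042  0.0003] turn [0.0015 0.0025 0.0004] mm [ 3.7 -2.5  0.2] deg [0.1 0.2 0. ] rows 0.10720729920652046 0.03736022783703187
tcp in hole frame mm [-0.8  4.4 28.7] F [-2.5 -4.9  1.2]
tip [ -0.7   4.1 -44.7]
```

Emit:
{"op": "arm_command", "data": {"increments": "0.0006 0.0006 -0.0014 0 0 0; 0.0006 0.0006 -0.0014 0 0 0; 0 0 0 0 0 0; 0 0 0 0 0 0"}}

```text
t: 10.45
tool_pos: [0.5187, -0.3001, 0.0904]
orientation: [-2.638, -1.102, -0.711]
wrist_force: [-1.7, -6.5, 4.2]
width: 0.165
```

```bash
python3 st.py .0284; python3 look.py 12
```

```text
t 10.45 pos [ 0.5187 -0.3001  0.0904] F [-1.71 -6.48  4.22] w 0.165
share [ 0.0055 -0.0047  0.0015] turn [0.0019 0.0025 0.0002] mm [ 3.3 -2.8  0.9] deg [0.2 0.2 0. ] rows 0.10657809067005425 0.03954616142447168
tcp in hole frame mm [-0.7  4.3 27.8] F [-2.9 -3.3  6.6]
tip [ -0.7   4.  -45.6]
t 10.45 pos [ 0.5187 -0.3001  0.0904] F [-1.71 -6.48  4.22] w 0.165
share [-0.0355 -0.0462  0.1026] turn [0.0019 0.0025 0.0002] mm [-21.3 -27.7  61.5] deg [0.2 0.2 0. ] rows 1.6974557880758088 0.03954616142447168
[-0.9   0.25  1.55  0.53  1.43 -0.22]
tcp in hole frame mm [-0.7  4.3 27.8] F [-2.9 -3.3  6.6] deg
```

View pics/s12.png

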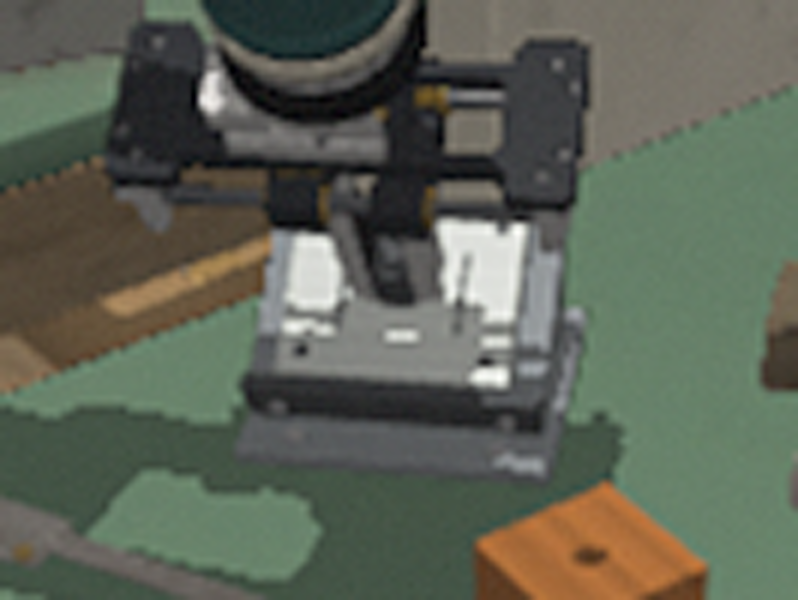

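Emit:
{"op": "arm_command", "data": {"increments": "0.0006 0.0006 -0.0014 0 0 0; 0.0006 0.0006 -0.0014 0 0 0; 0 0 0 0 0 0; 0 0 0 0 0 0"}}

```text
t: 10.88
tool_pos: [0.5188, -0.3, 0.0903]
orientation: [-2.639, -1.104, -0.71]
wrist_force: [-7.1, -6.6, 9.9]
width: 0.164
```

```bash
python3 st.py .0284
```

```text
t 10.8833 pos [ 0.5188 -0.3     0.0903] F [-7.11 -6.61  9.85] w 0.164
share [ 0.0054 -0.0048  0.0017] turn [ 0.0027  0.0023 -0.0002] mm [ 3.3 -2.9  1. ] deg [ 0.2  0.2 -0. ] rows 0.1068516416346549 0.04439092079349125
tcp in hole frame mm [-0.7  4.3 27.7] F [-3.5  0.4 13.4]
tip [ -0.8   4.  -45.7]
```

It's a firm stop at TCP depth 27.7 mm (28.4 mm expected) with 13 N, so the shoulder is seated. I'll unload, then release.

Emit:
{"op": "arm_command", "data": {"increments": "-0.0012 -0.0012 0.0028 0 0 0; 0 0 0 0 0 0"}}

```text
t: 11.05
tool_pos: [0.5187, -0.3, 0.0904]
orientation: [-2.638, -1.102, -0.711]
wrist_force: [-2.1, -5.9, 3.4]
width: 0.168
```

Emit:
{"op": "arm_command", "data": {"increments": "0 0 0 0 0 0; 0 0 0 0 0 0; 0 0 0 0 0 0; 0 0 0 0 0 0; 0 0 0 0 0 0", "claw": 45}}

```text
t: 11.47
tool_pos: [0.5181, -0.2981, 0.0887]
orientation: [-2.634, -1.101, -0.708]
wrist_force: [0.2, 0.3, 0.1]
width: 0.444
```

```bash
python3 st.py .13
```

```text
t 11.4667 pos [ 0.5181 -0.2981  0.0887] F [0.17 0.25 0.1 ] w 0.444
share [-0.0531 -0.0682  0.1511] turn [-0.0006  0.0009 -0.0008] mm [-31.9 -40.9  90.6] deg [-0.1  0.1 -0.1] rows 2.5040377568540615 0.01696323965771153
tcp in hole frame mm [-0.7  6.1 25.8] F [ 0.3  0.1 -0.1]
tip [ -0.6   6.2 -47.6]
```

Emit:
{"op": "arm_command", "data": {"increments": "-0.0053 -0.0053 0.013 0 0 0; -0.0105 -0.0107 0.026 0 0 0; -0.0158 -0.016 0.039 0 0 0; -0.0158 -0.016 0.039 0 0 0; -0.0105 -0.0107 0.026 0 0 0"}}

```text
t: 11.88
tool_pos: [0.4833, -0.3356, 0.1781]
orientation: [-2.638, -1.103, -0.711]
wrist_force: [0.4, -0.7, 0.5]
width: 0.451
```

Emit:
{"op": "arm_command", "data": {"increments": "-0.04 -0.02 0.02 0 0 0; -0.05 -0.03 0.02 0 0 0; -0.05 -0.03 0.02 0 0 0; -0.04 -0.02 0.02 0 0 0; 0 0 0 0 0 0"}}

```text
t: 12.3
tool_pos: [0.3726, -0.3979, 0.2263]
orientation: [-2.645, -1.099, -0.709]
wrist_force: [-0.1, 0.2, 0.1]
width: 0.451
```

```bash
python3 look.py 13; python3 st.py .13
```

```text
t 12.3 pos [ 0.3726 -0.3979  0.2263] F [-0.13  0.15  0.12] w 0.451
share [ 0.208   0.1169 -0.124 ] turn [0.0041 0.002  0.0032] mm [124.8  70.2 -74.4] deg [0.4 0.2 0.3] rows 3.868672032298043 0.07017657526284625
[-1.21  0.15  1.39  0.49  1.8  -0.36]
tcp in hole frame mm [-82.   39.3 231.6] F [0.1 0.2 0.1] deg
t 12.4 pos [ 0.3752 -0.3953  0.2242] F [ 0.49 -0.35  0.22] w 0.451
share [ 0.1851  0.0938 -0.0748] turn [0.0015 0.0023 0.0012] mm [111.1  56.3 -44.9] deg [0.1 0.2 0.1] rows 3.1739551510432906 0.03824010536174365
tcp in hole frame mm [-79.9  39.4 227.9] F [ 0.2 -0.6  0.1]
tip [-79.8  39.  154.5]
```

View pics/s13.png

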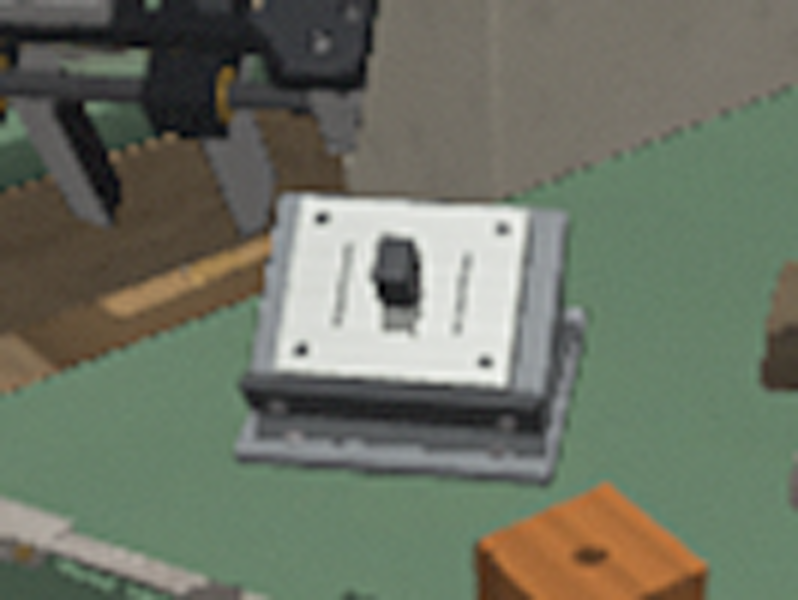

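View pics/t13.png

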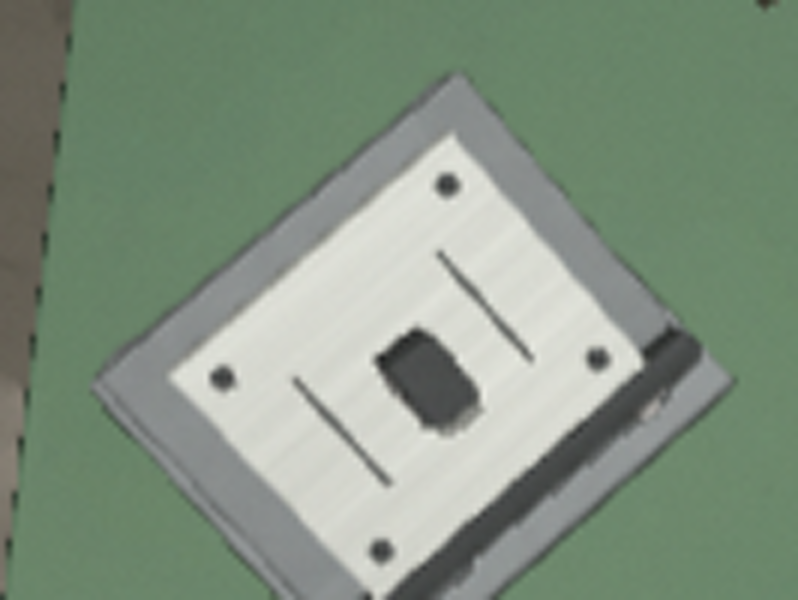

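The pin sits upright in the cover, with the head at scene crop (397,270) and top crop (430,380). The cover looks flat and against the ledge. I'll triangulate the screws and head as a check.

```bash
python3 - <<'E'
from go import *; from h import *; import pickle
d=pickle.load(open("c13.pkl","rb"));T,S=d["top"],d["scene"]
t=lambda x,y:(x/6+100-.4,y/6+130-.4); s=lambda x,y:(x/6+190-.4,y/6+110-.4)
P=[]
for nm,a,b in [("s1",(448,185),(503,229)),("s2",(222,378),(322,218)),("s3",(597,359),(485,362)),("s4",(381,551),(301,350)),("headtop corner far/left",(415,330),None)]:
    if b is None: continue
    x,e=tri([ray(T,t(*a)),ray(S,s(*b))]);q=x-Mo;P.append(q);print(nm,(1e3*np.array([q@ux,q@ly,q@n])).round(1),(e[0]*1e3).round(1))
c=np.mean(P,0);print("cover mid",(1e3*np.array([c@ux,c@ly,c@n])).round(1))
for h in (.031,.035):
  for nm,C,f in (("top",T,lambda x:(x-[100,130])*6),("scene",S,lambda x:(x-[190,110])*6)):
    print(h,nm,[f(proj(C,Mo+c+n*h+i*.011*ux+j*.008*ly)).round(0).tolist() for i,j in((1,1),(1,-1),(-1,-1),(-1,1))])
im=lambda C,r,cc:cv2.resize(C["img"][r:r+33,cc:cc+33,::-1],None,fx=12,fy=12,interpolation=cv2.INTER_CUBIC)
cv2.imwrite("pics/z13.png",np.hstack([im(T,178,155),im(S,143,240)]))
E
```

```text
s1 [ 32.1 -37.7   0.3] 0.3
s2 [31.9 42.4  0.1] 0.4
s3 [-31.6 -37.7   0. ] 0.1
s4 [-32.2  41.9   0.3] 0.3
cover mid [0.1 2.2 0.2]
0.031 top [[380.0, 366.0], [426.0, 326.0], [480.0, 388.0], [435.0, 427.0]]
0.031 scene [[374.0, 228.0], [412.0, 230.0], [405.0, 277.0], [367.0, 274.0]]
0.035 top [[383.0, 367.0], [429.0, 327.0], [483.0, 390.0], [437.0, 429.0]]
0.035 scene [[373.0, 223.0], [411.0, 225.0], [404.0, 272.0], [366.0, 270.0]]
```

View pics/z13.png

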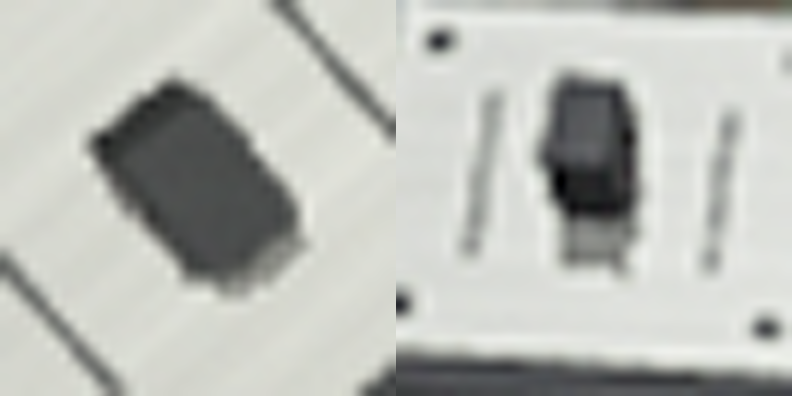

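```bash
python3 - <<'E'
from rig import *
print(finish_job())
E
```

```text
the job is handed in; nothing more can be done
None
```

The pin is seated through both the cover and the hidden index bar, and I handed the job in at about 12.4 s of the 51 s allowed; no verdict was reported. I took the pin from the block, tilted it to the face normal and put its tip in the cover's hole. I slid the cover about 4 mm along the ledge until the tip sank without resistance. Then I pressed to a firm stop (about 13 N along the pin), let go and backed off.

**Seating:** the shoulder stopped within 1 mm of the expected depth. In both views the head's top corners lie about 1 to 3 mm from where a fully seated pin would put them.

**Cover:** the four screws put its middle 0.1 mm up the slope and 0.2 mm off the face compared with where it started, so it is flat and against the ledge. It ended 2.2 mm along the ledge from its start.

**Robot and bystanders:** the gripper is clear with no contact force. I never went near the mould half, caliper or eraser, but I did not measure their positions at the end.

**Disagreement:** the first contact with the bar came about 4 mm deeper than my measured pin length predicted. The final seating depth agreed, so the pin did not slip; the tip may have been at the rim of the hole already.

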